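Set the click-wheel egg timer and start it

TASK

Set the egg timer: with a fingertip, flick the paddle wheel forward (its top away from you), click by click, until the green paddle rests at the front between the two black pointers, without running past it; only then press the red start button fully down and let it come up again. Nothing is to be gripped or lifted: leave the timer standing where it is and do not disturb the things around it.

Things in the scene. Friction and masses are not known exactly. Their poses are not given: they have to be found in the camera images.
- timer: White tabletop egg timer, loose, about 1.6 kg on rubber feet: base plate 124 mm (x) by 150 mm (y), its top 24 mm high. Origin: centre of its underside, z up. Its +x points away from the robot (forward) and +y to the robot's left, give or take 0.35 rad of yaw. Paddle wheel on its left part, button on its right part.
- wheel_axle (a point): Centre of the wheel, on its axle (along the timer's y), at [0, 25, 58] mm in the timer's frame. Hub radius 18 mm; six flat radial paddles 60 degrees apart, 28 mm wide along the axle, 8 mm thick, tips 48 mm from the axle. At rest in a click the paddles stand, from upright: 15 degrees back towards the robot, 75 degrees back (the front paddle), 45 degrees forward, and so on.
- wheel_top (a point): Point 48 mm above the axle, 106 mm above the worktop. The nearly upright paddle's tip is 12 mm nearer the robot than this. A fingertip lowered just behind that paddle, its end 16 mm below this point, then pushed straight along the timer's +x until its front is 23 mm beyond this point, turns one click; the next paddle comes up behind the finger. Then lift out.
- pointers (a point): Tip of the front paddle, at [-46, 25, 70] mm in the timer's frame; two small black cone pointers on thin white arms stand either side of it, aimed at it. The white cheeks beside the wheel, 17 to 28 mm from its middle plane, reach 80 mm above the worktop.
- wheel (a joint): Wheel turn, rad, growing as its top moves forward (timer's +x) and its front rises. Clicks every 1.047: front paddle is red at 0, then orange 1.047, yellow 2.094, white 3.142, green 4.189, blue 5.236. Starts at red, orange or yellow. Past half way it springs on to the next click, before that it springs back; damped. Stops at -0.5 and 5.7. Takes 1 to 3 N at a paddle tip.
- start_top (a point): Centre of the top face of the red round start button (32 mm across) on the right part of the timer; pressed straight down.
- start (a joint): Start button, m: 0 up, 0.006 fully down; spring, 4 N at full travel; comes up when let go.
- garlic: Bystander: a garlic bulb about 60 mm across and 58 mm high, loose, left of the timer. Origin at its underside.
- espresso_cup: Bystander: a small white espresso cup with a green flower, 62 by 89 by 52 mm high, loose, right of the timer. Origin at its underside.
- stock_box: Bystander: a small dark blue carton, 34 by 52 by 32 mm high, loose, behind the timer. Origin at its underside.

How it is judged:
By the outcome, as a careful person would: the job done as asked, in the order asked, and still so for the second after the job is handed in, with the robot touching nothing.
It also fails if it takes over 48 s, if anything falls off the work surface, if the arm or the gripper's body presses on something with over 40 N, if the wrist force passes 120 N, or if a joint passes its speed limit or range.

ROBOT

A 6-joint arm with a two-finger parallel gripper is mounted at the origin on a cart in front of the work surface, level with it; the furniture and walls round the work are solid. World frame = base frame: x ahead of the robot, y to its left, z up, the work surface at z = 0. Lengths are in mm, angles in rad, forces in N, time in s.
With the tool pointing down it reaches from about 300 to 750 mm from the base axis. Payload 8.5 kg.
Tool frame: the origin (TCP) lies between the finger pads; the fingertips stand tip_extent ahead of it and the grasp point (between the pads) lies 6 mm ahead of it (tip_extent is the distance from the TCP to the fingertips, in mm); z points along the fingers, y is the line along which they close (so a half turn about z gives the same grasp; the last joint's range is limited). The gripper opens to 85 mm and grips with 20 to 120 N. Pads are 22 mm wide; open, the fingers measure 114 mm over their backs; the gripper's body (76 mm by 85 mm) begins 54 mm behind the grasp point. The pads swing forward as they close: fully open they stand 13 mm farther back than shut.
Start: joints at [0.967, 0.381, 1.297, -0, 1.464, -0.215], TCP at [208.483, 508.936, 256.322] pointing down, gripper open.
Joint ranges: [-3.11, 3.11], [-0.89, 2.33], [0.22, 2.48], [-1.42, 4.56], [0.17, 2.85], [-2.88, 2.88]. Speed limits (rad/s): [2.39, 2.39, 3.14, 3.14, 3.14, 3.14].

INTERFACE

Orientations are given as a 3x3 rotation matrix whose columns are the frame's x, y, z axes.
In Python, from station import * gives the robot as it stands.
- The arm moves only by the shell command python3 -m handwheel 'ROWS' [OPENING]. ROWS is JSON, a list of rows, each a list of 6 numbers: the shift along the world's x, y, z in mm, then the turn, a rotation vector about the world's x, y, z in rad. A call has 1 to 20 rows; each row is the pose to reach, as a shift and turn from the pose commanded when the call began; what a row does not reach only later rows make up. A row lasts 1/8 s, in which the tool goes at most 62.5 mm and 10.7 degrees, less where a joint would pass 70% of its speed; a pose out of reach is approached as far as the arm can. A call with a gripper value outside its range is refused whole. OPENING is the closure, from 0 (fully open) to 1 (shut), set as the call begins (- or left out, the last holds). The fingers move at their own pace and stop on an object; the grip force is fixed at half the most. Time passes only in rows, so rows that repeat a pose let the fingers close. It gives the time, the measured TCP pose, the force, the opening and the grip force at its end, in the units of the state.
- sense(): the state, without advancing time (a new reading comes with each control period).
- read_camera(name): name is "scene" or "top" or "wrist"; returns (picture, depth): 480x640x3 uint8, red, green, blue; 480x640 float32, mm along the optical axis (not along the pixel's ray), 0 where there is no reading.
- camera_info(name): a dict with "mtx" (3x3 intrinsics, pixels), "R" (3x3) and "t" (3): a world point X has camera coordinates R X + t; the wrist camera has in their place "mount" (4x4, takes a point from camera to tool coordinates, whose origin is the TCP and whose axes are the flange's). Camera axes: x right, y down, z forward; pixel columns grow to the right and rows downward; lengths in mm; the calibration is good to about 2 mm. A picture is of the moment at which its call begins: read the wrist's pose just before it. camera_info takes no time and is no camera call.
- job_done(): hands the job in; it is judged then, once.
Trained networks look in the newest picture that a camera, given by its name, has taken for a name from the list of things; names that differ only in an ending like _2 or _b are one class to them, and where a whole thing is asked for, a point or a joint stands for the part that bears it (a point fixed in the world has none). Each returns a list of dicts, best first, with "score" (0 to 1); they miss things now and then, are a little off and sometimes report something else, mostly with a low value. They report only what shows in the picture. A call takes as long as a camera call.
- recognise(camera, target): "at" ([row, column] as shares, 0 to 1, of the picture: columns of its width, rows of its height, amid what is visible of it).
- regions_of(camera, target): "mask" (480x640 bool, what is visible of it) and "at" ([row, column] as shares, 0 to 1, of the picture: columns of its width, rows of its height, amid what is visible of it).
The state is a dict: "clock": time; "qpos": joint angles; "joint_velocities": joint speeds; "joint_torque": joint torques, N m; "ee_pos": TCP position; "tool_rot": TCP orientation; "ft_force": force on the tool from outside, world axes, zero at the start; "wrist_torque": the same for the moment, N m; "gripper_width": opening from 0.0 (shut) to 1.0 (fully open); "grip_force": force on a finger pad.
Only numpy, scipy, OpenCV 4.12 (cv2) and the standard library are available. Lean on these libraries where they do the work, as an engineer would, in place of code of your own. Each camera call takes 0.05 s, during which the arm holds its last target. There are 200 camera calls.

## Working session

There is one attempt and no reset: what is moved stays moved. The work goes in short steps, Python scripts to look and compute and a shell command to move; the robot and the scene stay as the last step left them, time stands still between calls to the robot, and variables do not carry over. Pictures are saved under pics/ and viewed, at most 10 in all, crops included, and the job is handed in when it is done.

```bash
mkdir -p pics; cat > h.py <<'E'
from station import *
import numpy as np, cv2
def cloud(cam,d):
    i=camera_info(cam);K=np.array(i["mtx"]);v,u=np.mgrid[:480,:640]
    P=np.stack([(u-K[0,2])/K[0,0]*d,(v-K[1,2])/K[1,1]*d,d],-1)
    if cam=="wrist":
        s=sense();M=np.array(i["mount"]);P=P@M[:3,:3].T+M[:3,3]
        return P@np.array(s["tool_rot"]).T+np.array(s["ee_pos"])
    return (P-np.array(i["t"]))@np.array(i["R"])
E
python3 - <<'E'
from h import *
s=sense();print(s["clock"],s["ee_pos"],np.round(s["tool_rot"],3).tolist(),s["ft_force"])
im={}
for c in("scene","top"):
    p,d=read_camera(c);P=cloud(c,d);im[c]=p
    for t in("timer","start","wheel","garlic","espresso_cup","stock_box"):
        for r in regions_of(c,t)[:1]:
            q=P[r["mask"]&(d>0)]
            if len(q):print(c,t,round(r["score"],2),np.round(r["at"],3),len(q),np.median(q,0).round(),np.percentile(q,2,0).round(),np.percentile(q,98,0).round())
    if c=="top":
        r=regions_of(c,"timer");
        if r:
            q=P[r[0]["mask"]&(d>0)];b=q[abs(q[:,2]-24)<5];print(len(b),cv2.minAreaRect(b[:,:2].astype(np.float32)))
            for t in("start","wheel"):
                pass
    np.save(c+".npy",P)
cv2.imwrite("pics/a.png",cv2.resize(np.vstack([im["scene"],im["top"]])[:,:,::-1],(400,600),interpolation=cv2.INTER_AREA))
E
```

```text
0.0 [208.34249639 508.7377815  255.72129378] [[-0.925, 0.379, -0.001], [0.379, 0.925, -0.001], [0.0, -0.001, -1.0]] [-0.86826482 -0.17300819  0.34140639]
scene timer 0.8 [0.601 0.551] 4508 [ 456. -122.   25.] [ 411. -217.    8.] [520. -71.  93.]
scene start 0.55 [0.553 0.589] 195 [ 482. -190.   54.] [ 472. -258.   -0.] [ 563. -178.   57.]
scene wheel 0.62 [0.559 0.55 ] 967 [ 462. -122.   72.] [ 430. -203.   -0.] [ 630. -106.  103.]
scene garlic 0.74 [0.637 0.425] 817 [481.  10.  33.] [466. -17.   9.] [510.  32.  53.]
scene espresso_cup 0.73 [0.521 0.613] 885 [ 536. -280.   36.] [ 501. -308.    2.] [ 579. -251.   51.]
scene stock_box 0.62 [0.562 0.49 ] 576 [ 576. -107.   24.] [ 556. -153.   -0.] [644. -85.  32.]
top timer 0.87 [0.561 0.467] 4634 [ 479. -147.   26.] [ 419. -221.    3.] [544. -73.  94.]
top start 0.53 [0.548 0.501] 197 [ 489. -194.   57.] [ 476. -208.   53.] [ 503. -181.   60.]
top wheel 0.87 [0.559 0.449] 620 [ 474. -125.   75.] [ 433. -141.   51.] [ 520. -108.  106.]
top garlic 0.79 [0.542 0.351] 557 [495.   2.  39.] [471. -19.  24.] [519.  27.  54.]
top espresso_cup 0.76 [0.494 0.576] 897 [ 552. -289.   25.] [ 504. -309.    6.] [ 581. -255.   54.]
top stock_box 0.68 [0.457 0.443] 403 [ 584. -113.   31.] [ 562. -135.    4.] [607. -91.  35.]
2840 ((481.65557861328125, -147.91445922851562), (123.94490814208984, 149.5362091064453), 9.536760330200195)
```

View pics/a.png

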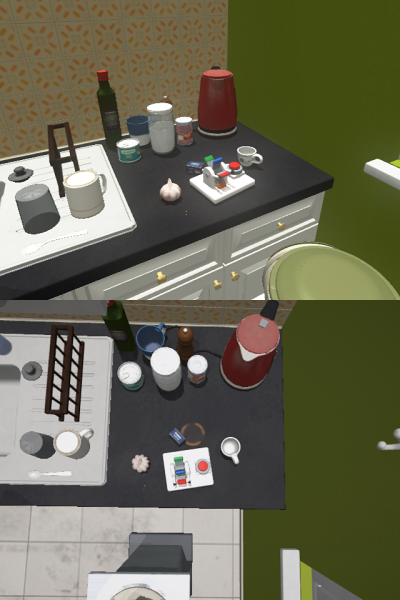

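The scene picture shows the timer right of centre at about (222,180) and the top view shows it at (188,468), with garlic to its left, the cup to its right and the carton behind. The base measures 124 x 150 mm at (481.6, -148) with yaw about 0.166, which matches the given sizes.

```bash
python3 - <<'E'
from h import *
import station
print([n for n in dir(station) if not n.startswith('_')], getattr(station,'tip_extent',None), {k:v for k,v in sense().items() if 'tip' in k}, np.round(camera_info("wrist")["mount"],2).tolist(), camera_info("wrist").keys())
E
python3 -m handwheel '[[20,-60,40,0,0,0.18],[40,-120,50,0,0,0.36],[58,-180,50,0,0,0.55],[77,-238,50,0,0,0.55],[96,-296,50,0,0,0.55],[115,-354,50,0,0,0.55],[134,-412,50,0,0,0.55],[153,-470,50,0,0,0.55],[172,-528,50,0,0,0.55],[190,-586,50,0,0,0.55],[202,-640,50,0,0,0.55],[202,-640,50,0,0,0.55],[202,-640,50,0,0,0.55],[202,-640,50,0,0,0.55]]' 1
```

```text
['PlanningError', 'camera_info', 'job_done', 'read_camera', 'recognise', 'regions_of', 'sense', 'tip_extent'] 25.0 {} [[-0.0, -0.96, -0.28, 69.53], [1.0, -0.0, 0.0, 0.42], [-0.0, -0.28, 0.96, -117.33], [0.0, 0.0, 0.0, 1.0]] dict_keys(['mtx', 'mount'])
clock: 2.5
ee_pos: [410.2, -129.8, 306.5]
tool_rot: [[-0.987, -0.162, 0.0], [-0.162, 0.987, 0.0], [-0.0, -0.0, -1.0]]
ft_force: [0.4, 0.4, 0.8]
gripper_width: -0.0
grip_force: 0.0
```

```bash
cat > look.py <<'E'
from h import *
import sys
s=sense();p,d=read_camera("wrist");P=cloud("wrist",d)
cv2.imwrite(f"pics/{sys.argv[1]}.png",p[:,:,::-1])
print(s["clock"],np.round(s["ee_pos"],1))
for t in("timer","start","wheel"):
    for r in regions_of("wrist",t)[:1]:
        q=P[r["mask"]&(d>0)]
        print(t,round(r["score"],2),np.round(np.array(r["at"])*[480,640]),len(q),np.median(q,0).round(),np.percentile(q,1,0).round(),np.percentile(q,99,0).round())
        if t=="timer":
            b=q[abs(q[:,2]-24)<4];print(cv2.minAreaRect(b[:,:2].astype(np.float32)),np.median(b[:,2]))
E
python3 look.py w1
```

```text
2.5 [ 410.2 -129.8  306.5]
timer 0.55 [252. 294.] 10536 [ 465. -152.   24.] [ 413. -224.    0.] [545. -72. 104.]
((481.4957275390625, -147.37770080566406), (123.04755401611328, 148.46170043945312), 9.424246788024902) 23.502478610548565
start 0.58 [267. 255.] 594 [ 488. -193.   55.] [ 474. -208.   46.] [ 503. -178.   57.]
wheel 0.7 [258. 315.] 1312 [ 463. -126.   72.] [ 432. -141.   23.] [ 490. -109.  105.]
```

View pics/w1.png

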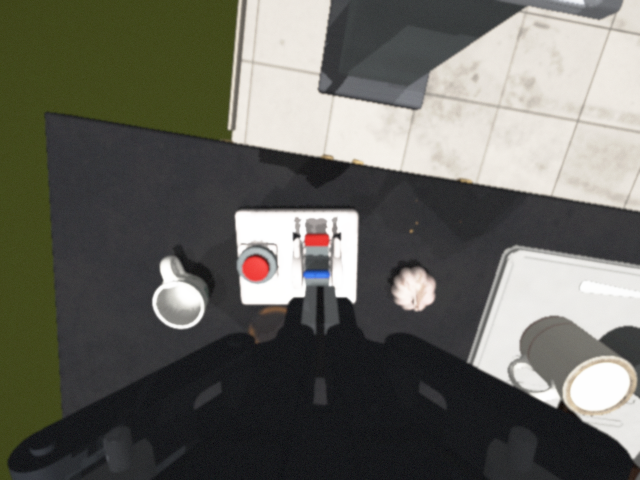

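Red is the front paddle, at pixel (317,240) with the robot side up, and blue stands upright behind it at (317,274). That means four clicks to green. The wrist view gives the same timer pose: (481.5, -147.5), yaw 0.165. I'll go in behind the blue paddle, first stopping 40 mm above it to check the fingertip height.

```bash
python3 -m handwheel '[[16,0,-60,0,0,0],[30,1,-110,0,0,0],[32,1,-150,0,0,0],[32,1,-150,0,0,0],[32,1,-150,0,0,0]]'; python3 - <<'E'
from h import *
s=sense();p,d=read_camera("wrist");P=cloud("wrist",d)
cv2.imwrite("pics/w2.png",p[:,:,::-1])
R=np.array(s["tool_rot"]);Q=(P-np.array(s["ee_pos"]))@R
m=(abs(Q[...,0])<22)&(abs(Q[...,1])<25)&(Q[...,2]>-10)&(Q[...,2]<32)&(d>0)
q=Q[m];print(s["ee_pos"],len(q),np.percentile(q,[0,1,50,99,100],axis=0).round(1))
E
```

```text
clock: 3.32
ee_pos: [443.1, -130.2, 157.9]
tool_rot: [[-0.987, -0.161, 0.002], [-0.161, 0.987, -0.001], [-0.002, -0.002, -1.0]]
ft_force: [0.4, 0.6, 0.7]
gripper_width: 0.0
grip_force: 0.0
[ 443.07671042 -130.22284153  157.88935517] 2041 [[  5.  -14.2 -10. ]
 [  5.4 -13.7  -9.6]
 [  9.7  -0.3   4.1]
 [ 10.6  12.8  20.6]
 [ 10.8  13.1  22.1]]
```

View pics/w2.png

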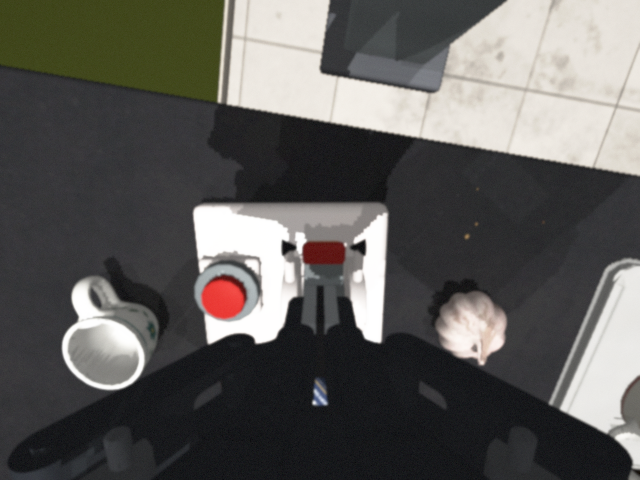

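The fingertip reaches about 22–25 mm ahead of the TCP and is 11 mm wide to either side. It is centred over the red front paddle at (323,252), between the pointers. First click.

```bash
python3 -m handwheel '[[-1,1.5,-25,0,0,0],[-1,1.5,-43,0,0,0],[-1,1.5,-43,0,0,0],[9,3.2,-43,0,0,0],[19,4.8,-43,0,0,0],[29,6.5,-43,0,0,0],[38,8,-43,0,0,0],[46,9.3,-43,0,0,0],[46,9.3,-43,0,0,0]]'; python3 -m handwheel '[[0,0,40,0,0,0],[-24,-4,43,0,0,0],[-47,-8,43,0,0,0],[-47,-8,43,0,0,0]]'; python3 look.py w3
```

```text
clock: 4.5
ee_pos: [489.1, -120.6, 113.2]
tool_rot: [[-0.987, -0.161, 0.0], [-0.161, 0.987, -0.0], [-0.0, -0.0, -1.0]]
ft_force: [-0.2, -0.4, -0.1]
gripper_width: -0.005
grip_force: 0.0
clock: 5.0
ee_pos: [440.6, -128.8, 156.5]
tool_rot: [[-0.987, -0.159, -0.0], [-0.159, 0.987, 0.0], [0.0, 0.0, -1.0]]
ft_force: [-0.0, 0.1, 0.2]
gripper_width: -0.001
grip_force: 0.0
5.0 [ 440.6 -128.8  156.5]
timer 0.91 [260. 279.] 21187 [ 457. -159.   24.] [ 415. -223.   14.] [534. -73.  78.]
((478.8564147949219, -147.9115753173828), (114.391357421875, 147.83880615234375), 9.544808387756348) 23.52718133470688
start 0.73 [300. 219.] 1608 [ 488. -193.   55.] [ 475. -208.   46.] [ 505. -178.   57.]
wheel 0.61 [265. 318.] 1739 [ 446. -128.   70.] [ 432. -142.   28.] [ 467. -113.   74.]
```

View pics/w3.png

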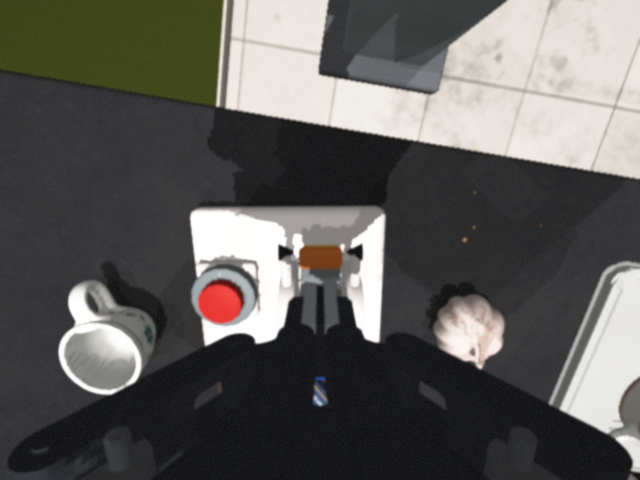

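Orange is now at the front, at (320,258), so that was exactly one click, and the timer hasn't moved. Next click, with the colour checked numerically.

```bash
cat > col.py <<'E'
from h import *
s=sense();p,d=read_camera("wrist");P=cloud("wrist",d)
f=p[253:263,308:334].reshape(-1,3);print(np.round(s["ee_pos"],1),np.median(f,0),np.median(P[253:263,308:334].reshape(-1,3),0).round(1))
cv2.imwrite(f"pics/c{s['clock']:.2f}.png",p[:,:,::-1])
E
python3 -m handwheel '[[0.5,0,-25,0,0,0],[0.5,0,-42,0,0,0],[0.5,0,-42,0,0,0],[10.5,1.6,-42,0,0,0],[20.5,3.2,-42,0,0,0],[30.5,4.9,-42,0,0,0],[40,6.5,-42,0,0,0],[48,8,-42,0,0,0],[48,8,-42,0,0,0]]'; python3 -m handwheel '[[0,0,40,0,0,0],[-24,-4,42,0,0,0],[-48,-8,42,0,0,0],[-48,-8,42,0,0,0]]'; python3 col.py
```

```text
clock: 6.32
ee_pos: [490.1, -120.7, 114.3]
tool_rot: [[-0.987, -0.161, 0.001], [-0.161, 0.987, -0.0], [-0.0, -0.0, -1.0]]
ft_force: [-0.7, 0.1, 0.4]
gripper_width: 0.004
grip_force: 0.0
clock: 6.82
ee_pos: [440.5, -128.8, 156.5]
tool_rot: [[-0.987, -0.159, -0.0], [-0.159, 0.987, 0.0], [0.0, 0.0, -1.0]]
ft_force: [0.3, -0.1, -0.1]
gripper_width: 0.0
grip_force: 0.0
[ 440.5 -128.8  156.5] [129. 112.  39.] [ 439.8 -129.    72.5]
```

Yellow is at the front (RGB 129,112,39). Third click.

```bash
python3 -m handwheel '[[0.5,0,-25,0,0,0],[0.5,0,-42,0,0,0],[0.5,0,-42,0,0,0],[10.5,1.6,-42,0,0,0],[20.5,3.2,-42,0,0,0],[30.5,4.9,-42,0,0,0],[40,6.5,-42,0,0,0],[48,8,-42,0,0,0],[48,8,-42,0,0,0]]'; python3 -m handwheel '[[0,0,40,0,0,0],[-24,-4,42,0,0,0],[-48,-8,42,0,0,0],[-48,-8,42,0,0,0]]'; python3 col.py
```

```text
clock: 8.0
ee_pos: [490.1, -120.7, 114.3]
tool_rot: [[-0.987, -0.161, 0.001], [-0.161, 0.987, -0.0], [-0.001, -0.0, -1.0]]
ft_force: [0.1, 0.0, -0.9]
gripper_width: -0.001
grip_force: 0.0
clock: 8.5
ee_pos: [440.5, -128.8, 156.5]
tool_rot: [[-0.987, -0.159, -0.0], [-0.159, 0.987, 0.0], [0.0, 0.0, -1.0]]
ft_force: [0.6, -0.0, 0.2]
gripper_width: -0.001
grip_force: 0.0
[ 440.5 -128.8  156.5] [130. 126. 124.] [ 439.8 -128.9   72.4]
```

White is at the front. Fourth and last click.

```bash
python3 -m handwheel '[[0.5,0,-25,0,0,0],[0.5,0,-42,0,0,0],[0.5,0,-42,0,0,0],[10.5,1.6,-42,0,0,0],[20.5,3.2,-42,0,0,0],[30.5,4.9,-42,0,0,0],[40,6.5,-42,0,0,0],[48,8,-42,0,0,0],[48,8,-42,0,0,0]]'; python3 -m handwheel '[[0,0,40,0,0,0],[-24,-4,42,0,0,0],[-48,-8,42,0,0,0],[-48,-8,42,0,0,0]]'; python3 col.py; python3 look.py w4
```

```text
clock: 9.68
ee_pos: [490.1, -120.7, 114.3]
tool_rot: [[-0.987, -0.161, 0.001], [-0.161, 0.987, -0.0], [-0.001, -0.0, -1.0]]
ft_force: [-0.1, 0.7, 0.4]
gripper_width: -0.001
grip_force: 0.0
clock: 10.18
ee_pos: [440.5, -128.8, 156.5]
tool_rot: [[-0.987, -0.159, -0.0], [-0.159, 0.987, 0.0], [0.0, 0.0, -1.0]]
ft_force: [0.3, -0.4, -0.4]
gripper_width: -0.001
grip_force: 0.0
[ 440.5 -128.8  156.5] [29.  72.  39.5] [ 439.8 -128.9   72.6]
10.225 [ 441.5 -128.9  156.6]
timer 0.83 [260. 279.] 21538 [ 457. -158.   24.] [ 414. -223.   13.] [535. -73.  79.]
((479.16796875, -147.82501220703125), (116.27090454101562, 148.0005340576172), 9.443537712097168) 23.443308582446804
start 0.77 [298. 220.] 1604 [ 488. -193.   55.] [ 475. -208.   46.] [ 505. -178.   57.]
wheel 0.96 [265. 321.] 1864 [ 446. -128.   69.] [ 432. -142.   27.] [ 467. -112.   74.]
```

View pics/w4.png

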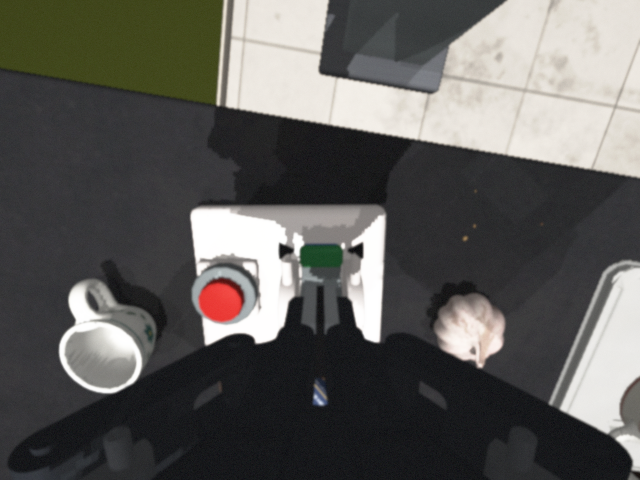

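Green is at the front, at (321,256), between the two black pointers, and the surroundings are unchanged. Next I'll measure the button face.

```bash
python3 -m handwheel '[[0,-20,50,0,0,-0.18],[12,-40,60,0,0,-0.36],[24,-55,60,0,0,-0.54],[35,-64,60,0,0,-0.72],[47,-64,60,0,0,-0.9],[47,-64,60,0,0,-1.08],[47,-64,60,0,0,-1.26],[47,-64,60,0,0,-1.44],[47,-64,60,0,0,-1.57],[47,-64,60,0,0,-1.57],[47,-64,60,0,0,-1.57]]'; python3 - <<'E'
from h import *
s=sense();print(s["qpos"])
for c in("wrist","top","scene"):
    p,d=read_camera(c);P=cloud(c,d);q=p.astype(int)
    m=(q[...,0]>100)&(q[...,1]<.4*q[...,0])&(d>0)&(np.hypot(P[...,0]-488,P[...,1]+193)<24)&(P[...,2]>35)
    a=P[m]
    if len(a):
        t=a[a[:,2]>np.percentile(a[:,2],50)-2.5];print(c,len(a),((t.max(0)+t.min(0))/2).round(1),t.mean(0).round(1),np.ptp(t,0).round(1))
    g=P[(np.hypot(P[...,0]-488,P[...,1]+193)<26)&~m&(d>0)];
    if len(g):print(np.percentile(g[:,2],[10,50,90,98]).round(1))
E
```

```text
clock: 11.8
ee_pos: [488.7, -192.7, 216.2]
tool_rot: [[-0.164, 0.986, -0.0], [0.986, 0.164, 0.0], [0.0, -0.0, -1.0]]
ft_force: [-0.4, -0.6, 0.6]
gripper_width: -0.003
grip_force: 0.0
[-6.01231116e-01  3.71335031e-01  1.43462922e+00  2.50326054e-06
  1.33579965e+00 -7.65957091e-01]
wrist 935 [ 490.  -192.3   55.5] [ 490.1 -192.2   55.5] [29.1 29.7  4.7]
[217.2 271.  288.1 291.6]
[484.9 490.1 492.2 493. ]
scene 129 [ 485.5 -192.1   54.8] [ 485.  -191.2   55.1] [29.1 28.8  4. ]
[ 44.4 251.4 305.7 410.9]
```

The button face is at about (489, -192.5, 55.5), and the tool is right over it. Pressing in small steps.

```bash
python3 -m handwheel '[[0,0,-55,0,0,0],[0,0,-105,0,0,0],[0,0,-128,0,0,0],[0,0,-134,0,0,0],[0,0,-137,0,0,0],[0,0,-139,0,0,0],[0,0,-139,0,0,0]]'
```

```text
clock: 12.82
ee_pos: [488.8, -192.9, 78.1]
tool_rot: [[-0.161, 0.987, 0.001], [0.987, 0.161, -0.001], [-0.001, 0.001, -1.0]]
ft_force: [-0.7, 0.7, 3.0]
gripper_width: 0.001
grip_force: 1.2
```

```bash
python3 -m handwheel '[[0,0,-1.5,0,0,0],[0,0,-1.5,0,0,0]]';python3 -m handwheel '[[0,0,-1,0,0,0],[0,0,-1,0,0,0]]'; python3 -m handwheel '[[0,0,-0.7,0,0,0],[0,0,-0.7,0,0,0]]'
```

```text
clock: 13.08
ee_pos: [488.8, -193.0, 76.1]
tool_rot: [[-0.161, 0.987, 0.001], [0.987, 0.161, -0.001], [-0.001, 0.001, -1.0]]
ft_force: [1.2, -0.4, 3.6]
gripper_width: -0.003
grip_force: 1.6
clock: 13.32
ee_pos: [488.7, -193.0, 75.0]
tool_rot: [[-0.161, 0.987, 0.001], [0.987, 0.161, -0.001], [-0.001, 0.001, -1.0]]
ft_force: [0.4, -0.3, 4.6]
gripper_width: -0.001
grip_force: 2.1
clock: 13.58
ee_pos: [488.8, -193.0, 74.9]
tool_rot: [[-0.161, 0.987, 0.001], [0.987, 0.161, -0.001], [-0.001, 0.001, -1.0]]
ft_force: [-1.2, -0.1, 11.1]
gripper_width: -0.001
grip_force: 5.2
```

The force jumped to 11 N with no further travel, so the button is on its stop, fully down. Releasing and checking.

```bash
python3 -m handwheel '[[0,0,5,0,0,0],[0,0,20,0,0,0],[0,0,60,0,0,0],[-20,0,110,0,0,0],[-60,0,150,0,0,0],[-95,0,150,0,0,0],[-95,0,150,0,0,0],[-95,0,150,0,0,0]]'; python3 look.py w5
```

```text
clock: 14.58
ee_pos: [393.7, -192.8, 224.4]
tool_rot: [[-0.161, 0.987, 0.0], [0.987, 0.161, -0.0], [-0.0, 0.0, -1.0]]
ft_force: [0.5, 0.5, -0.4]
gripper_width: -0.001
grip_force: 0.0
14.575 [ 393.7 -192.8  224.4]
timer 0.61 [178. 422.] 21194 [ 470. -137.   24.] [ 416. -220.   18.] [544. -70. 103.]
((481.86126708984375, -146.51007080078125), (122.05862426757812, 147.8524627685547), 9.398956298828125) 23.195227351348848
start 0.91 [242. 424.] 1017 [ 488. -191.   55.] [ 474. -207.   45.] [ 504. -178.   57.]
```

View pics/w5.png

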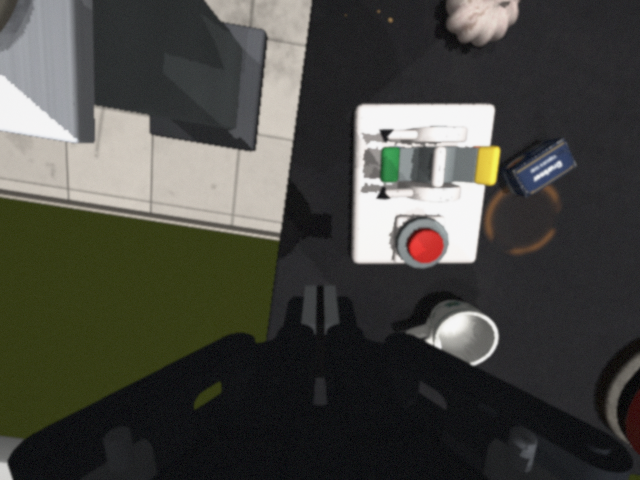

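The green paddle rests between the pointers at (390,165). The button at (425,245) is back up at 55–57 mm, and the timer, cup, garlic and carton look undisturbed.

```bash
python3 -c "from station import *; print(job_done())"
```

```text
the job is handed in; nothing more can be done
None
```

The timer is set: four clicks from red put the green paddle between the pointers, then I pressed the start button fully down and it came back up; the job was handed in at about 14.6 s, with the timer and the things around it showing no sign of having moved.

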